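Swing the carrier bar into the locating jig

ROBOT

A 6-joint arm with a two-finger parallel gripper is mounted at the origin on a cart in front of the work surface, level with it; the furniture and walls round the work are solid. World frame = base frame: x ahead of the robot, y to its left, z up, the work surface at z = 0. Lengths are in m, angles in degrees, forces in N, time in s.
With the tool pointing down it reaches from about 0.4 to 0.825 m from the base axis. Payload 7 kg.
Tool frame: the origin (TCP) lies at the very end of the fingers, on their centre line; the grasp point (between the pads) lies 19 mm behind it; z points along the fingers, y is the line along which they close (so a half turn about z gives the same grasp; the last joint's range is limited). The gripper opens to 88 mm and grips with 3 to 60 N. Pads are 19 mm wide; open, the fingers measure 130 mm over their backs; the gripper's body (78 mm by 193 mm) begins 47 mm behind the grasp point.
Start: joints at [-59.353, 20.546, 0.682, 0, -70.136, -16.507], TCP at [0.165, -0.655, 0.227] pointing down, gripper open.
Joint ranges: [-176.03, 176.03], [-82.01, 121.73], [-58.28, 71.71], [-173.87, 95.51], [-174.79, -0.11], [-173.66, 173.66]. Speed limits (degrees/s): [136.94, 136.94, 172.46, 180, 180, 180].

INTERFACE

Orientations are given as [roll, pitch, yaw] about the fixed x, y, z axes, in that order (R = Rz(yaw) Ry(pitch) Rx(roll)).
In Python, from plant import get_state, capture, close_job, regions_of gives the robot as it stands.
- The arm moves only by the tool jog_arm, never from a script. Its argument "moves" is a list of rows, each a list of 3 entries, a list of its own where there are three numbers: the shift along the tool's x, y, z in cm, then the turn about the tool's z in degrees, then the finger opening in cm, from 0 to 8.76. A call has 1 to 12 rows; each row shifts and turns the commanded pose from where the row before left it, along the tool's axes as they then stand; what a row does not reach is not made up. A row lasts 1/8 s, in which the tool goes at most 62.5 mm and 10.7 degrees, less where a joint would pass 70% of its speed; a pose out of reach is approached as far as the arm can. A call is refused whole if a number of a shift passes 6.25 or a number of a turn 10.7, either way. A call with a gripper value outside its range is refused whole. The fingers move at their own pace and stop on an object; "newtons" is the grip in N (left out, the last holds). Time passes only in rows, so rows that do not move let the fingers close. It gives the time, the measured TCP pose, the force, the opening and the grip force at its end, in the units of the state.
- get_state(): the state, without advancing time (a new reading comes with each control period).
- capture(name): name is "scene" or "top" or "wrist"; returns a dict with "pixels" (384x512x3 uint8, blue, green, red), "mtx" (3x3 intrinsics, pixels), "k1" (the pictures are not rectified: a ray, as slopes to the right and down, at radius r is drawn at 1 + k1 r^2 times it, then the intrinsics apply), "world_from_camera" (4x4, takes a point from camera to world coordinates); the wrist camera has in their place "hand_eye" (4x4, takes a point from camera to tool coordinates, whose origin is the TCP and whose axes are the flange's). Camera axes: x right, y down, z forward; pixel columns grow to the right and rows downward; lengths in m; the calibration is good to about 2 mm. A picture is of the moment at which its call begins: read the wrist's pose just before it. There is no depth.
- close_job(): hands the job in; it is judged then, once.
Trained networks look in a picture, given as the dict that the camera call returned (one of the last four; its "shot" number tells which), for a name from the list of things; names that differ only in an ending like _2 or _b are one class to them, and where a whole thing is asked for, a point or a joint stands for the part that bears it (a point fixed in the world has none). Each returns a list of dicts, best first, with "confidence" (0 to 1); they miss things now and then, are a little off and sometimes report something else, mostly with a low value. They report only what shows in the picture. A call takes as long as a camera call.
- regions_of(picture, thing): "pixels" (384x512 bool, what is visible of it) and "pixel" ([column, row] in pixels, amid what is visible of it).
The state is a dict: "time_s": time; "joints": joint angles; "qd": joint speeds; "joint_torque": joint torques, N m; "tcp_pos": TCP position; "eef_rot": TCP orientation; "contact_force": force on the tool from outside, world axes, zero at the start; "moment": the same for the moment, N m; "gripper_width": finger opening in m; "gripper_force": force on a finger pad.
Only numpy, scipy, OpenCV 4.12 (cv2) and the standard library are available. Lean on these libraries where they do the work, as an engineer would, in place of code of your own. Each camera call takes 0.05 s, during which the arm holds its last target. There are 200 camera calls.

TASK

Load the carrier bar that lies on the bench into the locating jig: holding the bar about 20 degrees skew, its free end towards the robot and clear of the spring roller, slide its V-notched end under the head of the jig's round post until you feel the notch press home, then, keeping it pressed home, swing the bar about the post away from the robot until its free end snaps past the roller and the roller holds it against post and hard stop. Let go and leave it there; never load the post or the stop with more than 20 N, and do not shift the other things on the bench.

Things in the scene. Friction and masses are not known exactly. Their poses are not given: they have to be found in the camera images.
- jig: Locating jig, fixed to the bench: dark flat plate 84 (x) x 250 (y) x 12 mm, long side roughly left-right. Origin: middle of its underside; z up, x away from the robot, y along the final line of the bar, towards the post (left end). The loaded bar lies on the plate with its middle line at the jig's x = 0. Bare between post and stop, open at the front (-x).
- jig_post (a point): Middle of the setting range of the jig's round steel post, at the plate's top; jig (0, 90, 12) mm. The post's axis is clamped anywhere within 5 mm of it along the jig's y; that setting is not measured. Shank 12 mm in diameter, 19 mm tall; washer head 20 mm in diameter, 19 to 23 mm above the plate: the 16 mm tall bar goes under it with 3 mm to spare, only sideways.
- post_mount: The small block (26 x 12 x 17 mm, 25 mm behind the post, away from the bar) with the knurled screw that sets the post, together with the post. Origin at jig_post. A push of 10 N along the bar loads the two flanks of the notch with about 14 N in all on the post, and the spring roller adds its own push to the hand's: keep the hand's to some 3 to 6 N.
- jig_end (a point): Point on the plate's top, 160 mm from jig_post along the jig's -y; jig (0, -70, 12) mm. The middle of the bar's round end lies here when it is loaded, give or take the post's setting.
- stop: The jig's hard stop; origin: foot of the middle of its face, jig (11, -45, 12) mm. The face looks to the jig's -x and takes the far long side of the bar. The stop is an aluminium block 26 mm wide (y); its lip, 19 to 23 mm above the plate, reaches 7 mm over the bar, so the bar goes in only from the front.
- jig_roller (a point): Axis of the white upright spring roller at rest; jig (-12.2, -73.2, 20) mm; 24 mm in diameter. It stands 4 to 14 mm in the way of the bar's round end and gives way along the jig's -y only, 15 mm at most (4 N at first, 0.2 N more a mm). It resists from about 0.23 to 0.08 rad of skew, then pushes the bar on by itself and holds it on stop and post. A housing 21 mm tall stands 31 mm beyond the bar's end.
- bar: Carrier bar, loose: plain aluminium, 22 (x) x 160 (y) x 16 (z) mm, 0.12 to 0.22 kg, a thin dark groove along its top. Origin: middle of its underside. y runs lengthwise towards the V-notched end; the other end is a half round. Grip it across its 22 mm width; loaded, the stretch from y = -25 to +55 mm is clear for fingers.
- bar_notch (a point): Where the post's axis is when the bar is home: on the bar's middle line at its underside, bar y = +80 mm. The V is cut through the full height, 90 degrees wide, 9 mm deep, 18 mm across at its mouth (bar y = +80.5 mm).
- bar_end (a point): Middle of the bar's round end, at its underside (bar y = -80 mm).
- caliper: Digital caliper, 190 mm long, left of the jig; leave it alone. Origin at its underside.
- fixture_block_a: Small aluminium block with a slot, 25 x 40 x 21 mm, in front of the jig on the left; leave it alone. Origin at its underside.
- fixture_block_b: Small aluminium block without a slot, 25 x 40 x 21 mm, in front of the jig; leave it alone. Origin at its underside.
- marker: Marker pen, 130 mm long, at the front edge of the bench; leave it alone. Origin at its underside.
- thumb_nut: Round knurled nut, 26 mm in diameter, 17 mm tall, at the front edge; leave it alone. Origin at its underside.
- brass_coupling: Stepped brass fitting, 22 mm in diameter, 25 mm tall, behind and right of the jig; leave it alone. Origin at its underside.
- tape_roll: Roll of tape lying flat, 68 mm in diameter, 19 mm tall, at the right, beside the tall grey machine housing (210 mm, a 36 mm pot on its top) that stands right of the bar; leave it alone. Origin at its underside.

How it is judged:
By the outcome, as a careful person would: the job done as asked, in the order asked, and still so for the second after the job is handed in, with the robot touching nothing.
It also fails if it takes over 54 s, if anything falls off the work surface, if the arm or the gripper's body presses on something with over 40 N, if the wrist force passes 120 N, or if a joint passes its speed limit or range.

## Working session

There is one attempt and no reset: what is moved stays moved. The work goes in short steps, Python scripts to look and compute and a tool call to move; the robot and the scene stay as the last step left them, time stands still between calls to the robot, and variables do not carry over. Pictures are saved under pics/ and viewed, at most 10 in all, crops included, and the job is handed in when it is done.

Besides the shell and the picture viewer there is one more tool, called after "Emit:" in YAML: its name, and indented under it one key for each argument. jog_arm: Moves the arm, as the interface text tells. Its arguments: {"type":"object","properties":{"moves":{"type":"array"},"newtons":{"type":"number"}},"required":["moves"]}

```bash
ls; mkdir -p pics
cat > h.py <<'E'
import numpy as np, cv2
from plant import get_state, capture, regions_of
from scipy.spatial.transform import Rotation as R
def T_tool(s):
    T=np.eye(4); T[:3,:3]=R.from_euler('xyz',s['eef_rot'],degrees=True).as_matrix(); T[:3,3]=s['tcp_pos']; return T
def shot(name):
    s=get_state(); p=capture(name)
    p['W']=np.array(p['world_from_camera']) if 'world_from_camera' in p else T_tool(s)@np.array(p['hand_eye'])
    return p
def dist(p): return np.array([p['k1'],0,0,0,0],float)
def ray(p,px):
    K=np.array(p['mtx'],float)
    u=cv2.undistortPointsIter(np.array(px,float).reshape(-1,1,2),K,dist(p),None,None,(3,50,1e-9)).reshape(-1,2)
    d=np.c_[u,np.ones(len(u))]@p['W'][:3,:3].T
    return p['W'][:3,3],d/np.linalg.norm(d,axis=1)[:,None]
def atz(p,px,z):
    o,d=ray(p,px); return o+d*((z-o[2])/d[:,2])[:,None]
def proj(p,X):
    Wi=np.linalg.inv(p['W']); X=np.atleast_2d(X)
    c=X@Wi[:3,:3].T+Wi[:3,3]
    return cv2.projectPoints(c,np.zeros(3),np.zeros(3),np.array(p['mtx'],float),dist(p))[0].reshape(-1,2)
def tri(ps,pxs):
    A=np.zeros((3,3));b=np.zeros(3)
    for p,x in zip(ps,pxs):
        o,d=ray(p,x); M=np.eye(3)-np.outer(d[0],d[0]); A+=M;b+=M@o
    return np.linalg.solve(A,b)
E
cat > a.py <<'E'
from h import *
s=get_state(); print(s['time_s'],s['tcp_pos'],s['eef_rot'],s['gripper_width'])
P={n:shot(n) for n in('scene','top')}
for n,p in P.items():
    cv2.imwrite(f'pics/{n}0.png',p['pixels']); print(n,p['W'][:3,3].round(3),p['W'][:3,2].round(2))
for t in ['jig','bar','stop','post_mount','jig_roller','jig_post','jig_end','bar_notch','bar_end','fixture_block_a','caliper']:
    for n,p in P.items():
        r=regions_of(p,t)
        for q in r[:2]: print(t,n,round(q['confidence'],2),np.round(q['pixel'],1),q['pixels'].sum(), atz(p,[q['pixel']],0.016)[0].round(3))
E
python3 a.py
```

```text
pics
0.0 [ 0.16477457 -0.65407627  0.2256244 ] [ 1.79906245e+02 -6.03182211e-03 -1.65866421e+02] 0.08746913479701783
scene [-0.186 -0.427  0.59 ] [ 0.68  0.45 -0.58]
top [0.267 0.006 0.956] [ 0.19 -0.03 -0.98]
jig scene 0.89 [228.5 185.4] 2680 [0.453 0.073 0.016]
jig scene 0.68 [224.4 218.6] 323 [0.354 0.009 0.016]
jig top 0.64 [210.9 188.3] 2907 [0.468 0.092 0.016]
bar scene 0.67 [329.  242.1] 954 [ 0.415 -0.2    0.016]
bar top 0.61 [319.7 203.3] 548 [ 0.419 -0.201  0.016]
stop scene 0.65 [247.2 177.6] 188 [0.504 0.057 0.016]
stop scene 0.49 [330.3 200.1] 107 [ 0.539 -0.141  0.016]
stop top 0.52 [321.5 205.2] 459 [ 0.413 -0.206  0.016]
post_mount scene 0.59 [223.2 218.2] 373 [0.353 0.011 0.016]
post_mount scene 0.52 [189.6 166.2] 218 [0.462 0.199 0.016]
jig_roller scene 0.68 [226.9 182.8] 2697 [0.459 0.083 0.016]
jig_roller scene 0.46 [394.  237.6] 749 [ 0.502 -0.299  0.016]
jig_roller top 0.79 [211.9 191.3] 2823 [0.459 0.09  0.016]
jig_post scene 0.76 [228.6 184.2] 2812 [0.457 0.076 0.016]
jig_post top 0.8 [212.4 190.6] 2856 [0.461 0.088 0.016]
jig_end scene 0.76 [229.8 186.6] 2689
[... 158 characters left out ...]
[331.1 247.6] 881 [ 0.404 -0.21   0.016]
bar_notch top 0.58 [320.9 206.4] 467 [ 0.41  -0.204  0.016]
bar_notch top 0.54 [211.5 188.1] 2908 [0.468 0.091 0.016]
bar_end scene 0.64 [331.6 243.5] 931 [ 0.415 -0.206  0.016]
bar_end scene 0.3 [392.6 235.5] 761 [ 0.506 -0.295  0.016]
fixture_block_a scene 0.5 [178.8 200.4] 251 [0.345 0.127 0.016]
fixture_block_a scene 0.48 [153.1 191.5] 229 [0.336 0.195 0.016]
fixture_block_a top 0.73 [165.7 235.5] 138 [0.343 0.212 0.016]
fixture_block_a top 0.69 [200.3 230.6] 119 [0.354 0.121 0.016]
caliper scene 0.59 [174.1 158.9] 492 [0.465 0.252 0.016]
caliper top 0.79 [146.3 188.5] 739 [0.471 0.266 0.016]
caliper top 0.68 [212.7 189. ] 2892 [0.466 0.088 0.016]
```

Run:
```python
import cv2
a=cv2.imread('pics/scene0.png')[130:290,120:440]; cv2.imwrite('pics/scene1.png',cv2.resize(a,None,fx=2.5,fy=2.5,interpolation=2))
a=cv2.imread('pics/top0.png')[130:280,110:410]; cv2.imwrite('pics/top1.png',cv2.resize(a,None,fx=2.6,fy=2.6,interpolation=2))
```

```text
(no output)
```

View pics/scene1.png

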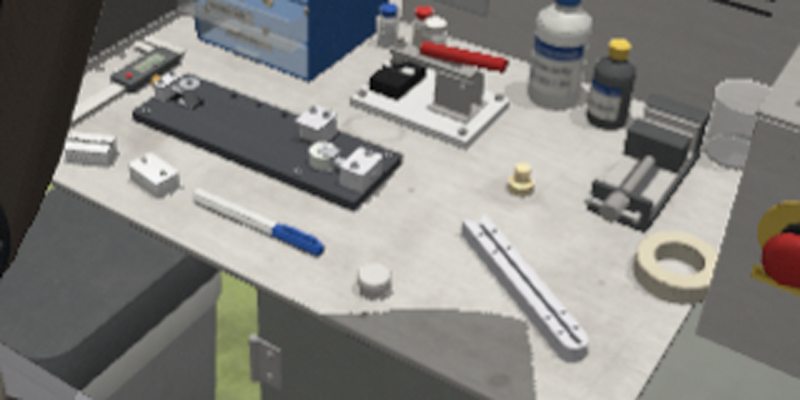

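View pics/top1.png

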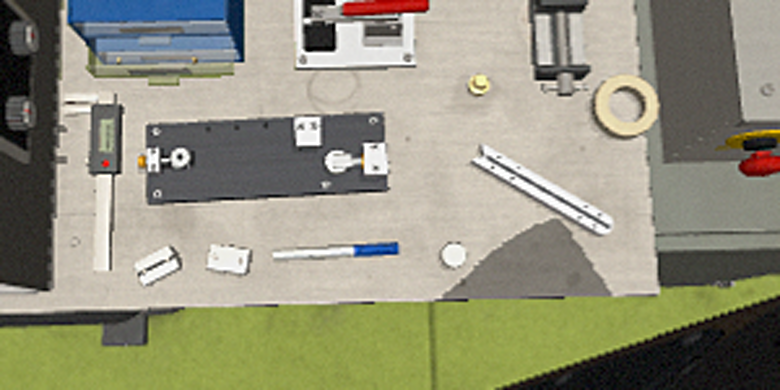

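The pictures show the bar at right, its notch at top-view px ≈(295,190) and its round end at ≈(342,217). The jig is at left: post ≈(179,190), stop ≈(228,180), roller ≈(240,192). The housing is at the right.

Run:
```python
from h import *
p=shot('top'); q=shot('scene')
def c(x,y): return [110+x/2.6,130+y/2.6]
def d(x,y): return [120+x/2.5,130+y/2.5]
pts={'notch':(c(476,157),d(470,229)),'end':(c(608,232),d(575,353)),'post':(c(180,157),d(188,84)),'roller':(c(338,160),d(324,152)),'plateFR':(c(386,189),d(354,206)),'plateBR':(c(384,114),d(402,156)),'plateBL':(c(147,125),d(182,82)),'plateFL':(c(150,203),d(135,115)),'nut':(c(454,254),d(375,275)),'blockb':(c(229,259),d(154,170))}
for n,(a,b) in pts.items(): print(n,tri([p,q],[a,b]).round(3),atz(p,[a],0.016)[0].round(3),atz(q,[b],0.016)[0].round(3))
cv2.imwrite('pics/top2.png',p['pixels']);
```

```text
notch [ 0.458 -0.132  0.006] [ 0.456 -0.131  0.016] [ 0.446 -0.137  0.016]
end [ 0.374 -0.265  0.01 ] [ 0.374 -0.264  0.016] [ 0.368 -0.266  0.016]
post [0.459 0.176 0.033] [0.464 0.178 0.016] [0.479 0.195 0.016]
roller [0.454 0.014 0.025] [0.457 0.014 0.016] [0.464 0.022 0.016]
plateFR [ 0.426 -0.036  0.006] [ 0.425 -0.035  0.016] [ 0.415 -0.042  0.016]
plateBR [ 0.505 -0.035  0.012] [ 0.505 -0.036  0.016] [ 0.5   -0.038  0.016]
plateBL [ 0.501  0.219 -0.001] [0.499 0.212 0.016] [0.478 0.203 0.016]
plateFL [0.418 0.21  0.007] [0.416 0.208 0.016] [0.409 0.2   0.016]
nut [ 0.355 -0.103  0.015] [ 0.355 -0.103  0.016] [ 0.354 -0.103  0.016]
blockb [0.356 0.128 0.015] [0.356 0.127 0.016] [0.355 0.128 0.016]
```

View pics/top0.png

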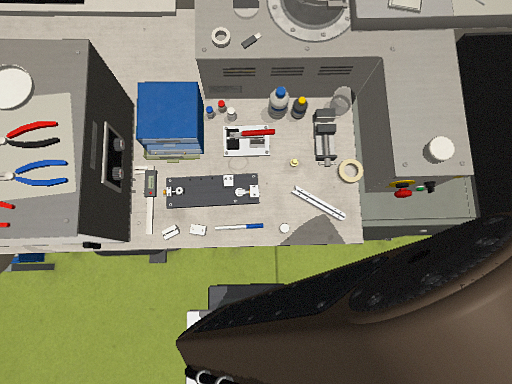

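The full top view shows the housing to the right (x > 360 px), blue bins behind the jig's left end (137–203, 82–157), and a clear bench over the bar. Next I'll work out the clearances and the first route.

```bash
cat >> h.py <<'E'
def rows(goals, s=None, maxs=55., maxt=9.):
    """goals: list of (x,y,z,yaw) world (m,deg); prints rows in tool axes (cm, deg), tool down"""
    s=s or get_state(); x=np.array(list(s['tcp_pos'])+[s['eef_rot'][2]],float); out=[]
    for g in goals:
        g=np.array(g,float); d=g-x; d[3]=(d[3]+180)%360-180
        n=int(max(1,np.ceil(np.linalg.norm(d[:3])*1000/maxs),np.ceil(abs(d[3])/maxt)))
        for i in range(n):
            y=np.radians(x[3]); c,sn=np.cos(y),np.sin(y); dd=d/n
            out.append([[round(100*(c*dd[0]+sn*dd[1]),2),round(100*(sn*dd[0]-c*dd[1]),2),round(-100*dd[2],2)],round(-dd[3],1)])
            x=x+dd
    return out
E
python3 - <<'E'
from h import *
p=shot('top');w=shot('wrist')
print('hand_eye',np.array(w['hand_eye']).round(3),np.array(w['mtx']).round(0).tolist(),w['k1'])
print('housing',atz(p,[[392,180],[362,60],[470,172]],.21).round(3),atz(p,[[362,240],[362,180]],.05).round(3))
for z in(0,.1,.15): print('bin',z,atz(p,[[203,157],[137,157],[203,150],[203,85]],z).round(3).tolist())
for r in rows([(0.17,-0.60,0.33,-165.9),(0.26,-0.36,0.33,-140),(0.40,-0.19,0.30,-122)]): print(r)
E
```

```text
hand_eye [[-0.    -0.962 -0.273  0.071]
 [ 1.    -0.    -0.     0.001]
 [ 0.    -0.273  0.962 -0.158]
 [ 0.     0.     0.     1.   ]] [[338.0, 0.0, 258.0], [0.0, 338.0, 189.0], [0.0, 0.0, 1.0]] 0.013882632541735898
housing [[ 0.435 -0.32   0.21 ]
 [ 0.722 -0.279  0.21 ]
 [ 0.448 -0.491  0.21 ]] [[ 0.315 -0.296  0.05 ]
 [ 0.473 -0.31   0.05 ]]
bin 0 [[0.561, 0.115, 0.0], [0.565, 0.298, 0.0], [0.582, 0.115, 0.0], [0.779, 0.114, -0.0]]
bin 0.1 [[0.531, 0.104, 0.1], [0.534, 0.268, 0.1], [0.549, 0.104, 0.1], [0.726, 0.103, 0.1]]
bin 0.15 [[0.515, 0.098, 0.15], [0.518, 0.252, 0.15], [0.532, 0.098, 0.15], [0.699, 0.097, 0.15]]
[[np.float64(-0.61), np.float64(1.72), np.float64(-3.45)], np.float64(0.0)]
[[np.float64(-0.61), np.float64(1.72), np.float64(-3.45)], np.float64(0.0)]
[[np.float64(-0.61), np.float64(1.72), np.float64(-3.45)], np.float64(0.0)]
[[np.float64(-2.92), np.float64(4.22), np.float64(-0.0)], np.float64(-5.2)]
[[np.float64(-3.28), np.float64(3.94), np.float64(-0.0)], np.float64(-5.2)]
[[np.float64(-3.63), np.float64(3.62), np.float64(-0.0)], np.float64(-5.2)]
[[np.float64(-3.94), np.float64(3.28), np.float64(-0.0)], np.float64(-5.2)]
[[np.float64(-4.22), np.float64(2.91), np.float64(-0.0)], np.float64(-5.2)]
[[np.float64(-4.33), np.float64(0.8), np.float64(0.6)], np.float64(-3.6)]
[[np.float64(-4.37), np.float64(0.53), np.float64(0.6)], np.float64(-3.6)]
[[np.float64(-4.4), np.float64(0.26), np.float64(0.6)], np.float64(-3.6)]
[[np.float64(-4.4), np.float64(-0.02), np.float64(0.6)], np.float64(-3.6)]
[[np.float64(-4.39), np.float64(-0.3), np.float64(0.6)], np.float64(-3.6)]
```

Emit:
jog_arm:
  moves:
    - [[-0.9,2.6,-5.2],0,8.76]
    - [[-0.9,2.6,-5.2],0,8.76]
    - [[-2.92,4.22,0],-5.2,8.76]
    - [[-3.28,3.94,0],-5.2,8.76]
    - [[-3.63,3.62,0],-5.2,8.76]
    - [[-3.94,3.28,0],-5.2,8.76]
    - [[-4.22,2.91,0],-5.2,8.76]
    - [[-4.33,0.8,1.5],-3.6,8.76]
    - [[-4.37,0.53,1.5],-3.6,8.76]
    - [[-4.4,0.26,1.5],-3.6,8.76]
    - [[-4.4,0,1.5],-3.6,8.76]
    - [[-4.4,-0.3,1.5],-3.6,8.76]

```text
time_s: 2.9
tcp_pos: [0.3996, -0.1878, 0.2555]
eef_rot: [-179.9, 0.0, -121.7]
contact_force: [1.1, -0.8, 0.7]
gripper_width: 0.0876
gripper_force: 0.0
```

```bash
cat > b.py <<'E'
from h import *
import sys,pickle
w=shot('wrist'); n=sys.argv[1]
cv2.imwrite(f'pics/w{n}.png',w['pixels'])
r=regions_of(w,'bar')
q=r[0]; print(round(q['confidence'],2),q['pixel'],q['pixels'].sum())
pickle.dump((w,q['pixels']),open(f'w{n}.pkl','wb'))
ys,xs=np.nonzero(q['pixels']); 
P=atz(w,np.c_[xs,ys],0.016)[:,:2]
c,(a,b),ang=cv2.minAreaRect((P*1000).astype(np.float32)); print(np.round(c,1),round(a,1),round(b,1),round(ang,1), 'mean',P.mean(0).round(4))
print(get_state()['time_s'])
E
python3 b.py 1
```

```text
0.72 [298.5, 306.0] 2352
[466.2  15.4] 49.4 123.6 59.4 mean [0.4662 0.0148]
3.0
```

Emit:
jog_arm:
  moves:
    - [[2.5,2,4],0,8.76]
    - [[2.5,2,4],0,8.76]
    - [[0,0,0],0,8.76]

```text
time_s: 3.38
tcp_pos: [0.3345, -0.2105, 0.1733]
eef_rot: [179.7, -0.1, -122.0]
contact_force: [0.2, 0.1, 0.8]
gripper_width: 0.0873
gripper_force: 0.0
```

```bash
python3 b.py 2
python3 - <<'E'
import cv2,numpy as np
a=cv2.imread('pics/w1.png');b=cv2.imread('pics/w2.png')
cv2.imwrite('pics/wb.png',np.vstack([cv2.resize(a,(400,300)),cv2.resize(b,(400,300))]))
E
```

```text
0.76 [187.4, 204.7] 2772
[ 421.3 -197.2] 161.1 24.4 57.9 mean [ 0.4095 -0.2159]
3.475
```

View pics/wb.png

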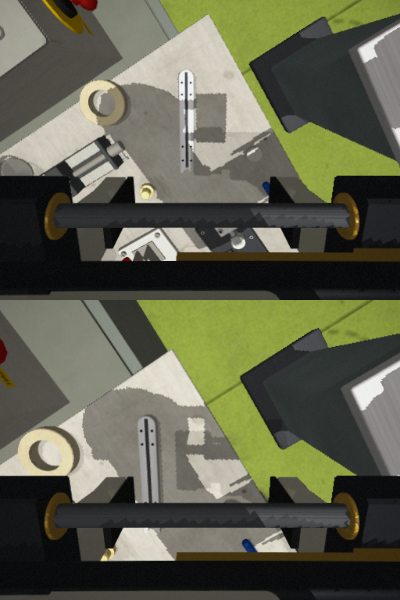

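The bar's upright image lies at about (237, 90–218) px in view 1. In view 2 the gripper hides its notch end, so I'll move towards the notch for a better second view.

Emit:
jog_arm:
  moves:
    - [[-5.2,-3.2,0],0,8.76]
    - [[-5.2,-3.2,0],0,8.76]
    - [[0,0,0],0,8.76]

```text
time_s: 3.85
tcp_pos: [0.4527, -0.1544, 0.1766]
eef_rot: [-179.9, 0.0, -121.7]
contact_force: [-0.5, -0.2, -0.5]
gripper_width: 0.0875
gripper_force: 0.0
```

```bash
cat > b.py <<'E'
from h import *
import sys
w=shot('wrist'); n=sys.argv[1]
cv2.imwrite(f'pics/w{n}.png',w['pixels'])
top=shot('top')
for t in sys.argv[2:]:
  for q in regions_of(w,t)[:3]:
    ys,xs=np.nonzero(q['pixels'])
    P=atz(w,np.c_[xs,ys],0.016)[:,:2]
    c,(a,b),ang=cv2.minAreaRect((P*1000).astype(np.float32)); print(t,round(q['confidence'],2),np.round(q['pixel']),q['pixels'].sum(),np.round(c,1),round(a,1),round(b,1),round(ang,1), 'mean',P.mean(0).round(4))
print(get_state()['time_s'])
E
python3 b.py 3 bar bar_notch bar_end
python3 - <<'E'
import cv2
cv2.imwrite('pics/w3b.png',cv2.resize(cv2.imread('pics/w3.png')[:260],None,fx=1.5,fy=1.5))
E
```

```text
bar 0.58 [262. 104.] 4031 [ 422.8 -197.2] 158.4 21.4 58.0 mean [ 0.4198 -0.2023]
bar_notch 0.91 [264. 104.] 4167 [ 422.9 -196.6] 159.4 23.1 58.4 mean [ 0.4197 -0.2024]
bar_end 0.88 [263. 106.] 4088 [ 423.  -197.3] 158.4 22.6 58.2 mean [ 0.4197 -0.2026]
4.1
```

View pics/w3b.png

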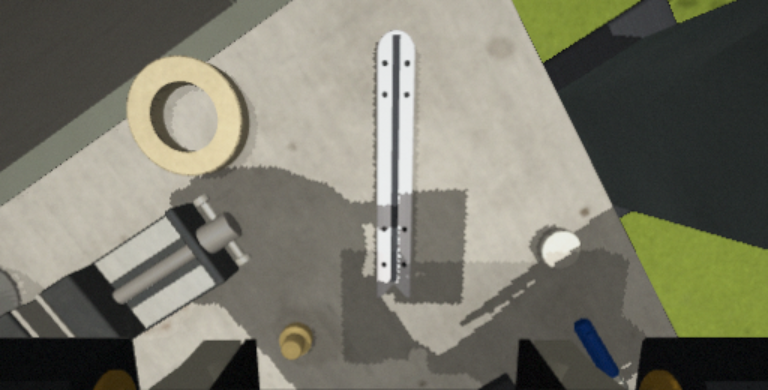

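The bar is clear: end at (396, 35), notch at (390, 288) in this 1.5× crop. The vice handle is at (200–245, 195–265), so I'll check its height against the gripper body while planning the approach.

Run:
```python
from h import *
p=shot('top'); q=shot('scene'); s=get_state()
print(s['tcp_pos'].round(4) if hasattr(s['tcp_pos'],'round') else s['tcp_pos'],s['eef_rot'])
print('vice handle',tri([p,q],[[110+565/2.6,130+82/2.6],[120+610/2.5,130+205/2.5]]).round(3))
u=np.array([np.cos(np.radians(58.1)),np.sin(np.radians(58.1))])
g=np.array([.4229,-.197])-0.012*u; print(g)
v=np.array([np.sin(np.radians(-121.9)),-np.cos(np.radians(-121.9))])
for sgn in(-1,1): print('body corners',(g+sgn*.097*v+.039*u).round(3),(g+sgn*.097*v-.039*u).round(3))
for r in rows([(g[0],g[1],.17,-121.9),(g[0],g[1],.03,-121.9)]): print([list(map(float,r[0])),float(r[1])])
```

```text
[ 0.4474 -0.1563  0.1761] [-1.79953320e+02  3.16943084e-02 -1.21899969e+02]
vice handle [ 0.53  -0.225  0.028]
[ 0.41655874 -0.20718766]
body corners [ 0.52  -0.225] [ 0.478 -0.292]
body corners [ 0.355 -0.123] [ 0.314 -0.189]
[[2.97, -0.04, 0.3], 0.0]
[[2.97, -0.04, 0.3], 0.0]
[[0.0, -0.0, 4.67], -0.0]
[[0.0, -0.0, 4.67], -0.0]
[[0.0, -0.0, 4.67], -0.0]
```

```bash
python3 -c "
from h import *
for i in range(3):
    s=get_state(); print(np.round(s['tcp_pos'],4),np.round(s['eef_rot'],2),np.round(s['qd'],2)); 
    if i: shot('top')
"; python3 b.py 4 bar bar_notch
```

```text
[ 0.4474 -0.1563  0.1761] [-1.7995e+02  3.0000e-02 -1.2190e+02] [-0.08  0.02  0.02  0.03  0.04  0.03]
[ 0.4474 -0.1563  0.1761] [-1.7995e+02  3.0000e-02 -1.2190e+02] [-0.08  0.02  0.02  0.03  0.04  0.03]
[ 0.4474 -0.1563  0.176 ] [-1.7996e+02  3.0000e-02 -1.2190e+02] [ 0.01  0.18  0.01 -0.08 -0.   -0.06]
bar 0.82 [256. 112.] 4248 [ 422.9 -197.1] 159.3 23.9 58.0 mean [ 0.4202 -0.202 ]
bar_notch 0.62 [257. 112.] 3912 [ 423.1 -197.9] 158.3 22.5 57.9 mean [ 0.4203 -0.202 ]
4.5
```

Emit:
jog_arm:
  moves:
    - [[2.97,0,0],0,8.76]
    - [[2.97,0,0],0,8.0]
    - [[0,0,5.0],0,6.0]
    - [[0,0,5.0],0,5.0]
    - [[0,0,4.0],0,5.0]
    - [[0,0,1.5],0,5.0]
    - [[0,0,0],0,5.0]
    - [[0,0,0],0,5.0]
    - [[0,0,0],0,5.0]
  newtons: 30

```text
time_s: 5.62
tcp_pos: [0.4172, -0.2064, 0.0216]
eef_rot: [-179.9, 0.1, -121.9]
contact_force: [-0.2, -0.8, 1.2]
gripper_width: 0.0501
gripper_force: 0.0
```

Emit:
jog_arm:
  moves:
    - [[-0.05,0,1.2],0,5.0]
    - [[0,0,0.6],0,5.0]
    - [[0,0,0],0,5.0]
    - [[0,0,0],0,5.0]

```text
time_s: 6.12
tcp_pos: [0.4166, -0.206, 0.0025]
eef_rot: [180.0, -0.0, -121.9]
contact_force: [-1.0, 0.0, -0.0]
gripper_width: 0.0498
gripper_force: 0.0
```

Emit:
jog_arm:
  moves:
    - [[0,0,0],0,3.0]
    - [[0,0,0],0,2.0]
    - [[0,0,0],0,1.5]
    - [[0,0,0],0,1.5]
    - [[0,0,0],0,1.5]
    - [[0,0,0],0,1.5]
    - [[0,0,0],0,1.5]
  newtons: 30

```text
time_s: 7.0
tcp_pos: [0.4166, -0.2059, 0.0026]
eef_rot: [180.0, -0.0, -121.9]
contact_force: [-0.7, 1.2, 4.0]
gripper_width: 0.0219
gripper_force: 30.0
```

Run:
```python
from h import *
for r in rows([(.4166,-.206,.11,-121.9),(.42,0.165,.17,-108)]): print([list(map(float,r[0])),float(r[1])])
```

```text
[[0.0, -0.0, -5.37], 0.0]
[[0.0, -0.0, -5.37], 0.0]
[[-4.53, 2.76, -0.86], -2.0]
[[-4.62, 2.6, -0.86], -2.0]
[[-4.71, 2.44, -0.86], -2.0]
[[-4.79, 2.27, -0.86], -2.0]
[[-4.86, 2.11, -0.86], -2.0]
[[-4.93, 1.94, -0.86], -2.0]
[[-5.0, 1.77, -0.86], -2.0]
```

Emit:
jog_arm:
  moves:
    - [[0,0,-1.5],0,1.5]
    - [[0,0,-3.0],0,1.5]
    - [[0,0,-3.0],0,1.5]
    - [[0,0,-3.0],0,1.5]
  newtons: 40

```text
time_s: 7.5
tcp_pos: [0.4162, -0.2058, 0.1081]
eef_rot: [180.0, -0.0, -121.9]
contact_force: [1.2, 0.9, -2.9]
gripper_width: 0.0219
gripper_force: 40.0
```

Emit:
jog_arm:
  moves:
    - [[-4.53,2.76,-0.86],-2.0,1.5]
    - [[-4.62,2.6,-0.86],-2.0,1.5]
    - [[-4.71,2.44,-0.86],-2.0,1.5]
    - [[-4.79,2.27,-0.86],-2.0,1.5]
    - [[-4.86,2.11,-0.86],-2.0,1.5]
    - [[-4.93,1.94,-0.86],-2.0,1.5]
    - [[-5.0,1.77,-0.86],-1.9,1.5]
    - [[0,0,0],0,1.5]
    - [[0,0,0],0,1.5]
    - [[0,0,0],0,1.5]

```text
time_s: 8.75
tcp_pos: [0.4191, 0.1641, 0.1673]
eef_rot: [180.0, -0.0, -108.0]
contact_force: [0.0, 0.7, -2.1]
gripper_width: 0.0215
gripper_force: 40.0
```

```bash
cat > c.py <<'E'
from h import *
import sys,pickle
n=sys.argv[1]; s=get_state(); print(s['time_s'],np.round(s['tcp_pos'],4),np.round(s['eef_rot'],2))
w=shot('wrist'); pickle.dump({k:w[k] for k in('pixels','mtx','k1','W')},open(f'w{n}.pkl','wb'))
cv2.imwrite(f'pics/w{n}.png',w['pixels'])
for t in ['jig','stop','post_mount','jig_post','jig_roller','bar']:
  for q in regions_of(w,t)[:2]:
    ys,xs=np.nonzero(q['pixels'])
    print(t,round(q['confidence'],2),np.round(q['pixel']),q['pixels'].sum(),(xs.min(),xs.max(),ys.min(),ys.max()),atz(w,[q['pixel']],.03)[0].round(4))
cv2.imwrite(f'pics/v{n}.png',cv2.resize(w['pixels'][:300],None,fx=1.56,fy=1.56,interpolation=2))
E
python3 c.py 5
```

```text
8.75 [0.4191 0.1641 0.1673] [ 1.7997e+02 -5.0000e-02 -1.0803e+02]
jig 0.87 [181.  93.] 19747 (np.int64(87), np.int64(234), np.int64(0), np.int64(226)) [0.4591 0.0752 0.03  ]
stop 0.83 [137.  71.] 1386 (np.int64(114), np.int64(160), np.int64(48), np.int64(91)) [0.4872 0.0482 0.03  ]
post_mount 0.78 [223. 209.] 683 (np.int64(207), np.int64(233), np.int64(189), np.int64(226)) [0.4603 0.1828 0.03  ]
jig_post 0.83 [181.  93.] 19557 (np.int64(87), np.int64(234), np.int64(0), np.int64(225)) [0.4594 0.0753 0.03  ]
jig_post 0.68 [282.  34.] 1012 (np.int64(264), np.int64(297), np.int64(0), np.int64(70)) [0.3657 0.0583 0.03  ]
jig_roller 0.55 [180.  92.] 19680 (np.int64(87), np.int64(233), np.int64(0), np.int64(226)) [0.4605 0.0744 0.03  ]
bar 0.57 [256. 193.] 9136 (np.int64(232), np.int64(283), np.int64(98), np.int64(322)) [0.4264 0.1777 0.03  ]
```

View pics/v5.png

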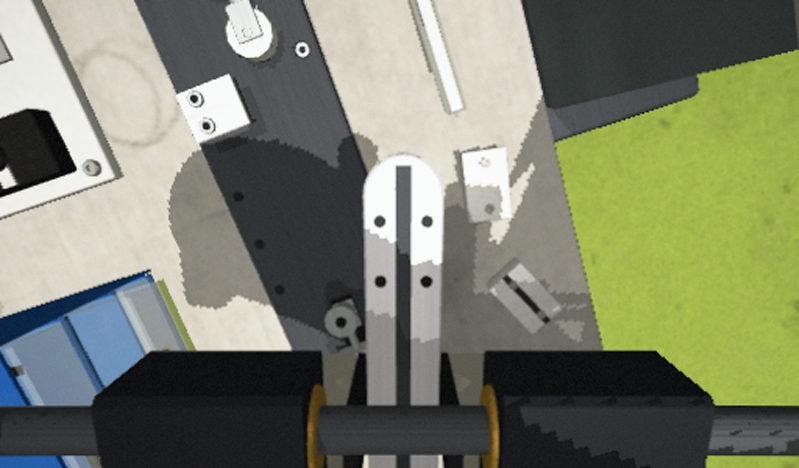

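The view shows the post head at 1.56× px (341, 322), the stop at (213, 108) and the roller disc at (250, 42). The held bar is straight and centred, and the jig isn't hidden.

Run:
```python
from h import *
import pickle
w=pickle.load(open('w5.pkl','rb')); f=lambda *a:[[x/1.56,y/1.56] for x,y in a]
print('post',atz(w,f((341,322)),.035).round(4))
print('stop lip edge pts',atz(w,f((232,75),(249,124),(178,95),(205,142)),.035).round(4).tolist())
print('roller disc',atz(w,f((250,37)),.03).round(4))
# plate edges fit z=.012
e1=atz(w,f((305,0),(365,172)),.012); e2=atz(w,f((135,0),(292,350),(200,142)),.012)
print('front edge',e1.round(4).tolist(),'back',e2.round(4).tolist())
for e in(e1,e2[:2]): d=e[0]-e[1]; print(np.degrees(np.arctan2(-d[1],-d[0])))
# bar in hand: edges at top z
zt=.1673-.0026+.016
m=f((363,200),(443,200),(366,340),(441,340),(403,153)); print('bar',atz(w,m,zt).round(4).tolist())
cv2.imwrite('pics/z5.png',cv2.resize(np.hstack([w['pixels'][180:240,190:250],w['pixels'][0:60,130:190]]),None,fx=6.6,fy=6.6,interpolation=2))
```

```text
post [[0.4626 0.178  0.035 ]]
stop lip edge pts [[0.4702, 0.0359, 0.035], [0.4712, 0.0605, 0.035], [0.5003, 0.0362, 0.035], [0.4967, 0.0617, 0.035]]
roller disc [[0.4556 0.0212 0.03  ]]
front edge [[0.4245, 0.0091, 0.012], [0.4234, 0.1028, 0.012]] back [[0.51, -0.0183, 0.012], [0.5037, 0.1926, 0.012], [0.5071, 0.0582, 0.012]]
90.66269459276009
91.72236197909457
bar [[0.4129, 0.1057, 0.1807], [0.3923, 0.1124, 0.1807], [0.4253, 0.1441, 0.1807], [0.4045, 0.1508, 0.1807], [0.3988, 0.0974, 0.1807]]
```

View pics/z5.png

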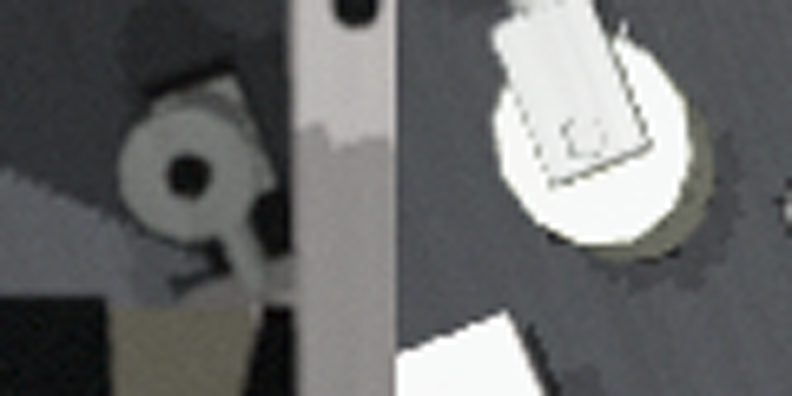

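Run:
```python
from h import *
import pickle
w=pickle.load(open('w5.pkl','rb')); f=lambda *a:[[x/1.56,y/1.56] for x,y in a]
print('screw',atz(w,f((302,49)),.013).round(4),'pen',atz(w,f((455,110)),.01).round(4))
for r in rows([(.4248,.0636,.060,-108.3),(.4248,.0636,.020,-108.3)]): print([list(map(float,r[0])),float(r[1])])
```

```text
screw [[0.4344 0.031  0.013 ]] pen [[0.3641 0.0864 0.01  ]]
[[3.16, -1.21, 3.59], 0.1]
[[3.15, -1.21, 3.59], 0.1]
[[3.15, -1.22, 3.59], 0.1]
[[0.0, 0.0, 4.0], -0.0]
```

Emit:
jog_arm:
  moves:
    - [[3.16,-1.21,3.59],0.1,1.5]
    - [[3.15,-1.21,3.59],0.1,1.5]
    - [[3.15,-1.22,3.59],0.1,1.5]
    - [[0,0,2.0],0,1.5]
    - [[0,0,1.2],0,1.5]
    - [[0,0,0],0,1.5]
    - [[0,0,0],0,1.5]
    - [[0,0,0],0,1.5]

```text
time_s: 10.1
tcp_pos: [0.4253, 0.0646, 0.0288]
eef_rot: [-179.9, 0.1, -108.2]
contact_force: [0.1, 0.6, -2.5]
gripper_width: 0.0215
gripper_force: 40.0
```

Emit:
jog_arm:
  moves:
    - [[0,0,0.8],0,1.5]
    - [[0,0,0.4],0,1.5]
    - [[0,0,0],0,1.5]
    - [[0,0,0],0,1.5]

```text
time_s: 10.6
tcp_pos: [0.4248, 0.0639, 0.016]
eef_rot: [180.0, -0.0, -108.3]
contact_force: [-0.1, -0.1, -1.3]
gripper_width: 0.0215
gripper_force: 40.0
```

Emit:
jog_arm:
  moves:
    - [[0,0,0.08],0,1.5]
    - [[0,0,0.08],0,1.5]
    - [[0,0,0],0,1.5]
    - [[0,0,0],0,1.5]

```text
time_s: 11.1
tcp_pos: [0.4249, 0.064, 0.0146]
eef_rot: [-180.0, 0.0, -108.3]
contact_force: [-0.8, 0.0, 3.2]
gripper_width: 0.0213
gripper_force: 40.0
```

Emit:
jog_arm:
  moves:
    - [[0,0,-0.13],0,1.5]
    - [[-0.7,0,0],0,1.5]
    - [[-0.7,0,0],0,1.5]
    - [[-0.6,0,0],0,1.5]
    - [[0,0,0],0,1.5]
    - [[0,0,0],0,1.5]

```text
time_s: 11.85
tcp_pos: [0.4309, 0.0829, 0.0157]
eef_rot: [180.0, -0.0, -108.3]
contact_force: [-1.0, -0.1, -2.1]
gripper_width: 0.0215
gripper_force: 40.0
```

Emit:
jog_arm:
  moves:
    - [[-0.3,0,0],0,1.5]
    - [[-0.2,0,0],0,1.5]
    - [[-0.1,0,0],0,1.5]
    - [[0,0,0],0,1.5]
    - [[0,0,0],0,1.5]

```text
time_s: 12.48
tcp_pos: [0.4329, 0.0886, 0.0157]
eef_rot: [180.0, -0.0, -108.3]
contact_force: [-0.8, -0.6, -1.8]
gripper_width: 0.0214
gripper_force: 40.0
```

Emit:
jog_arm:
  moves:
    - [[-0.1,0,0],0,1.5]
    - [[-0.1,0,0],0,1.5]
    - [[0,0,0],0,1.5]
    - [[0,0,0],0,1.5]

```text
time_s: 12.98
tcp_pos: [0.4335, 0.0905, 0.0158]
eef_rot: [180.0, -0.0, -108.3]
contact_force: [0.7, 0.1, -2.0]
gripper_width: 0.0215
gripper_force: 40.0
```

Emit:
jog_arm:
  moves:
    - [[-0.08,0,0],0,1.5]
    - [[-0.04,0,0],0,1.5]
    - [[0,0,0],0,1.5]
    - [[0,0,0],0,1.5]

```text
time_s: 13.48
tcp_pos: [0.4339, 0.0917, 0.0158]
eef_rot: [180.0, -0.0, -108.3]
contact_force: [0.8, 0.1, -1.9]
gripper_width: 0.0215
gripper_force: 40.0
```

Emit:
jog_arm:
  moves:
    - [[-0.07,0,0],0,1.5]
    - [[-0.03,0,0],0,1.5]
    - [[0,0,0],0,1.5]
    - [[0,0,0],0,1.5]

```text
time_s: 13.98
tcp_pos: [0.4338, 0.0923, 0.0156]
eef_rot: [180.0, -0.0, -108.3]
contact_force: [-1.1, -2.5, -2.2]
gripper_width: 0.0217
gripper_force: 40.0
```

Emit:
jog_arm:
  moves:
    - [[-0.03,0,0],0,1.5]
    - [[0,0,0],0,1.5]
    - [[0,0,0],0,1.5]

```text
time_s: 14.35
tcp_pos: [0.4338, 0.0925, 0.0156]
eef_rot: [180.0, -0.1, -108.3]
contact_force: [-2.1, -4.7, -2.3]
gripper_width: 0.0217
gripper_force: 40.0
```

Run:
```python
from h import *
F=[]
for i in range(4):
    s=get_state(); F.append(list(s['contact_force'])+list(s['moment'])); shot('top')
print(np.round(F,2).tolist()); print(np.round(s['tcp_pos'],5),np.round(s['eef_rot'],2))
```

```text
[[-2.12, -4.68, -2.33, -1.58, 1.03, 0.17], [-2.47, -3.54, -2.06, -1.61, 1.0, 0.11], [-3.02, -4.46, -1.52, -1.62, 1.08, 0.14], [-3.07, -4.46, -1.63, -1.59, 1.09, 0.1]]
[0.43382 0.09245 0.01558] [ 1.7996e+02 -5.0000e-02 -1.0827e+02]
```

The notch is home: about 5 N along the bar and almost none sideways. Next I'll swing about the post in 2° steps, with the hand pressing about 3–4 N.

Emit:
jog_arm:
  moves:
    - [[0.005,-0.158,0],-1,1.5]
    - [[0.005,-0.158,0],-1,1.5]
    - [[0,0,0],0,1.5]
    - [[0,0,0],0,1.5]
    - [[0,0,0],0,1.5]

```text
time_s: 15.18
tcp_pos: [0.437, 0.0916, 0.0156]
eef_rot: [180.0, -0.0, -106.2]
contact_force: [-4.0, -3.4, -1.2]
gripper_width: 0.0218
gripper_force: 40.0
```

```bash
cat > f.py <<'E'
from h import *
F=[];M=[];X=[];Y=[]
for i in range(2):
    s=get_state(); F.append(s['contact_force']);M.append(s['moment']);X.append(s['tcp_pos']);Y.append(s['eef_rot'][2]); shot('top')
F=np.mean(F,0);X=np.mean(X,0);b=np.radians(np.mean(Y)+180)
u=np.array([np.cos(b),np.sin(b)]);n=np.array([-np.sin(b),np.cos(b)])
print('t',s['time_s'],'bar yaw',np.degrees(b).round(2),'X',X.round(4),'press along',-(F[:2]@u).round(2),'n',(F[:2]@n).round(2),'fz',F[2].round(1),'M',np.mean(M,0).round(2),'P est',(X[:2]+.0905*u).round(4),'w',round(s['gripper_width'],4))
E
python3 f.py
```

```text
t 15.225 bar yaw 73.77 X [0.437  0.0917 0.0156] press along 4.11 n 2.57 fz -1.2 M [-1.29  1.45  0.24] P est [0.4623 0.1786] w 0.022
```

Emit:
jog_arm:
  moves:
    - [[0.0,-0.14,0],-1,1.5]
    - [[0.0,-0.14,0],-1,1.5]
    - [[0.0,-0.15,0],-1,1.5]
    - [[0,0,0],0,1.5]
    - [[0,0,0],0,1.5]

```text
time_s: 15.9
tcp_pos: [0.4414, 0.0907, 0.0157]
eef_rot: [180.0, -0.0, -103.2]
contact_force: [-3.5, -3.0, -2.2]
gripper_width: 0.0218
gripper_force: 40.0
```

```bash
python3 f.py
```

```text
t 15.95 bar yaw 76.76 X [0.4414 0.0907 0.0157] press along 3.6 n 2.83 fz -2.4 M [-1.23  1.45  0.28] P est [0.4621 0.1787] w 0.0219
```

Emit:
jog_arm:
  moves:
    - [[0.0,-0.12,0],-1,1.5]
    - [[0.0,-0.13,0],-1,1.5]
    - [[0,0,0],0,1.5]
    - [[0,0,0],0,1.5]

```text
time_s: 16.5
tcp_pos: [0.4442, 0.0901, 0.0158]
eef_rot: [-180.0, 0.0, -101.2]
contact_force: [-2.0, -3.1, -2.1]
gripper_width: 0.0214
gripper_force: 40.0
```

```bash
python3 f.py
```

```text
t 16.55 bar yaw 78.77 X [0.4441 0.0901 0.0158] press along 4.28 n 0.95 fz -2.2 M [-1.66  0.97  0.15] P est [0.4618 0.1789] w 0.0214
```

Emit:
jog_arm:
  moves:
    - [[0.0,-0.148,0],-1,1.5]
    - [[0.005,-0.148,0],-1,1.5]
    - [[0,0,0],0,1.5]
    - [[0,0,0],0,1.5]

```text
time_s: 17.1
tcp_pos: [0.4464, 0.0896, 0.0158]
eef_rot: [180.0, 0.0, -99.3]
contact_force: [-7.6, -0.5, 1.8]
gripper_width: 0.0217
gripper_force: 40.0
```

```bash
python3 f.py
```

```text
t 17.15 bar yaw 80.72 X [0.4464 0.0896 0.0157] press along 1.68 n 7.16 fz 1.2 M [-0.29  2.69 -0.21] P est [0.461  0.1789] w 0.0216
```

Emit:
jog_arm:
  moves:
    - [[-0.02,-0.155,0],-1,1.5]
    - [[-0.005,-0.155,0],-1,1.5]
    - [[0,0,0],0,1.5]
    - [[0,0,0],0,1.5]
  newtons: 55

```text
time_s: 17.7
tcp_pos: [0.4496, 0.0892, 0.0157]
eef_rot: [180.0, -0.0, -97.3]
contact_force: [-5.2, -2.5, 0.9]
gripper_width: 0.0219
gripper_force: 55.0
```

```bash
python3 f.py
```

```text
t 17.75 bar yaw 82.73 X [0.4496 0.0892 0.0157] press along 2.89 n 5.16 fz 0.8 M [-0.98  2.22 -0.17] P est [0.461 0.179] w 0.0213
```

Emit:
jog_arm:
  moves:
    - [[-0.005,-0.155,0],-1,1.5]
    - [[-0.005,-0.155,0],-1,1.5]
    - [[0,0,0],0,1.5]
    - [[0,0,0],0,1.5]

```text
time_s: 18.3
tcp_pos: [0.4528, 0.0889, 0.0157]
eef_rot: [180.0, -0.0, -95.3]
contact_force: [-4.6, -4.0, -0.6]
gripper_width: 0.0216
gripper_force: 55.0
```

```bash
python3 f.py
```

```text
t 18.35 bar yaw 84.74 X [0.4528 0.0889 0.0157] press along 4.5 n 3.95 fz -0.6 M [-1.37  1.74 -0.15] P est [0.4611 0.179 ] w 0.0212
```

Emit:
jog_arm:
  moves:
    - [[0.01,-0.155,0],-1,1.5]
    - [[0.01,-0.155,0],-1,1.5]
    - [[0,0,0],0,1.5]
    - [[0,0,0],0,1.5]

```text
time_s: 18.9
tcp_pos: [0.4547, 0.0875, 0.0155]
eef_rot: [179.9, -0.0, -93.4]
contact_force: [-7.0, -6.3, 1.5]
gripper_width: 0.0217
gripper_force: 55.0
```

```bash
python3 f.py
```

```text
t 18.95 bar yaw 86.57 X [0.4547 0.0875 0.0155] press along 6.59 n 7.03 fz 1.9 M [-1.81  2.24 -1.05] P est [0.4601 0.1779] w 0.0212
```

Lateral force and moment have risen, so I'll look at the tail, roller and stop before going on.

```bash
python3 c.py 6 | grep -E "stop|bar|^[0-9]"
```

```text
19.0 [0.4547 0.0875 0.0155] [ 1.7988e+02 -4.0000e-02 -9.3430e+01]
stop 0.84 [178. 171.] 4750 (np.int64(140), np.int64(221), np.int64(139), np.int64(208)) [0.4889 0.0455 0.03  ]
stop 0.59 [215.  91.] 35279 (np.int64(115), np.int64(319), np.int64(0), np.int64(323)) [0.4696 0.0135 0.03  ]
bar 0.84 [257. 191.] 9036 (np.int64(232), np.int64(284), np.int64(98), np.int64(322)) [0.4552 0.0567 0.03  ]
```

View pics/v6.png

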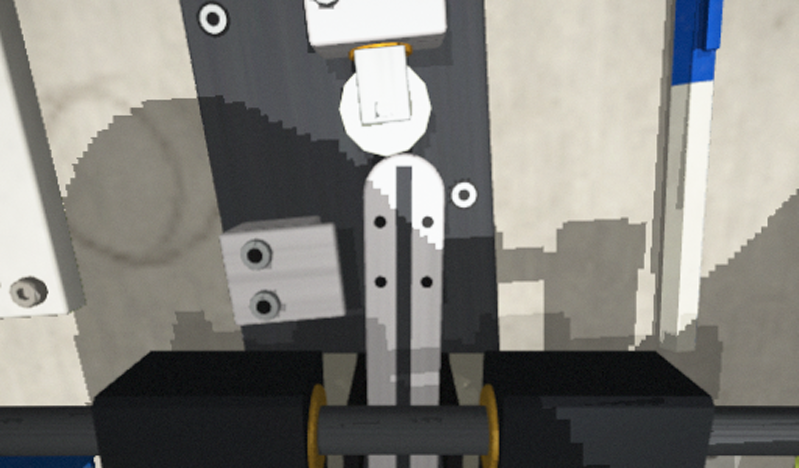

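The picture shows the roller at (386, 110) still ahead of the bar end (404, 160), with the stop clear of the bar. The sideways force and moment may therefore come from the gripper body touching the bin, so I'll check the geometry.

Run:
```python
from h import *
import pickle
w5=pickle.load(open('w5.pkl','rb'));w6=pickle.load(open('w6.pkl','rb')); f=lambda *a:[[x/1.56,y/1.56] for x,y in a]
q=shot('scene')
print('bin bottom corner scene z0',atz(q,[[243,161]],0).round(3))
for z in(0,.05,.1,.15): print(z,'v5 blue corner',atz(w5,f((150,272),(157,280),(210,350)),z).round(3).tolist())
print('roller v5',atz(w5,f((251,35)),.034).round(4),'v6',atz(w6,f((386,110)),.034).round(4))
print('stop edge v6',atz(w6,f((334,222),(346,318)),.035).round(4).tolist(),'bar tip',atz(w6,f((404,153)),.029).round(4),'plate front edge',atz(w6,f((486,5),(498,345)),.012).round(4).tolist(),'plate back',atz(w6,f((182,5),(215,190)),.012).round(4).tolist())
s=get_state();print(np.round(s['joint_torque'],2),np.round(s['moment'],2),np.round(s['contact_force'],2))
cv2.imwrite('pics/mix.png',np.vstack([cv2.resize(q['pixels'][100:210,150:310],(800,550)[:2])]))
```

```text
bin bottom corner scene z0 [[0.578 0.123 0.   ]]
0 v5 blue corner [[0.574, 0.119, 0.0], [0.572, 0.125, 0.0], [0.559, 0.18, 0.0]]
0.05 v5 blue corner [[0.547, 0.116, 0.05], [0.545, 0.121, 0.05], [0.534, 0.167, 0.05]]
0.1 v5 blue corner [[0.52, 0.112, 0.1], [0.518, 0.116, 0.1], [0.51, 0.154, 0.1]]
0.15 v5 blue corner [[0.493, 0.108, 0.15], [0.492, 0.112, 0.15], [0.485, 0.141, 0.15]]
roller v5 [[0.454  0.0215 0.034 ]] v6 [[0.4559 0.0067 0.034 ]]
stop edge v6 [[0.4714, 0.0336, 0.035], [0.4706, 0.0602, 0.035]] bar tip [[0.452  0.0174 0.029 ]] plate front edge [[0.4272, -0.02, 0.012], [0.4249, 0.0799, 0.012]] plate back [[0.5102, -0.0248, 0.012], [0.5092, 0.025, 0.012]]
[  3.57 -39.72  23.53   6.25   2.77   1.04] [-1.78  2.25 -1.08] [-6.83 -6.84  1.76]
```

View pics/mix.png

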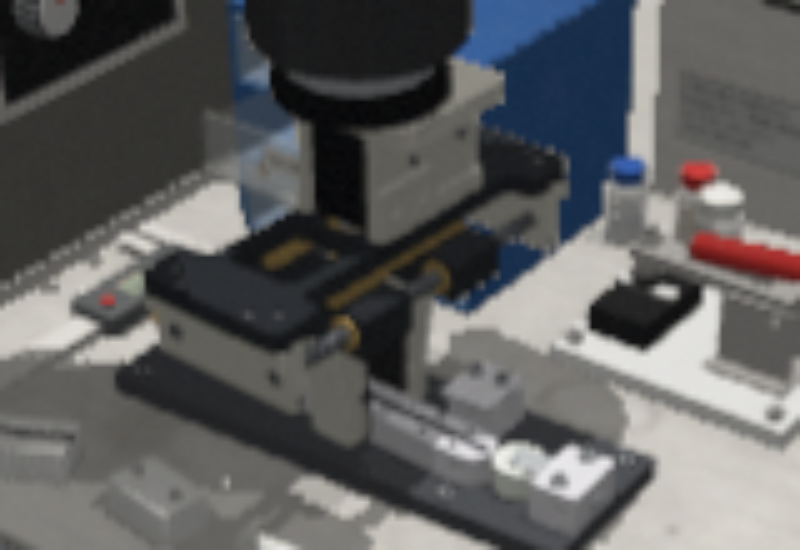

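The camera rules out the bin as a contact (its nearest face is at x ≈ 0.575). The roller is about 15 mm back, close to the end of its travel. The notch estimate has moved 1 mm sideways and 1 mm back, which means it's riding up one flank. I'll ease the yaw back a little to reseat it.

Emit:
jog_arm:
  moves:
    - [[0,0,0],0.6,1.5]
    - [[0,0,0],0.6,1.5]
    - [[0,0,0],0,1.5]
    - [[0,0,0],0,1.5]

```text
time_s: 19.9
tcp_pos: [0.4551, 0.0881, 0.0155]
eef_rot: [179.9, -0.0, -94.5]
contact_force: [-6.9, -3.3, 0.3]
gripper_width: 0.0214
gripper_force: 55.0
```

```bash
python3 f.py
```

```text
t 19.95 bar yaw 85.51 X [0.4551 0.0881 0.0155] press along 3.86 n 7.29 fz -0.1 M [-1.01  2.49 -0.17] P est [0.4622 0.1783] w 0.0213
```

Emit:
jog_arm:
  moves:
    - [[0.005,-0.14,0],-0.8,1.5]
    - [[0.005,-0.14,0],-0.8,1.5]
    - [[0,0,0],0,1.5]
    - [[0,0,0],0,1.5]

```text
time_s: 20.5
tcp_pos: [0.4571, 0.0868, 0.0154]
eef_rot: [179.8, -0.1, -93.0]
contact_force: [-8.0, -7.5, 2.5]
gripper_width: 0.0213
gripper_force: 55.0
```

```bash
python3 f.py
```

```text
t 20.55 bar yaw 86.97 X [0.4571 0.0868 0.0154] press along 8.51 n 7.36 fz 2.6 M [-2.29  2.39 -1.05] P est [0.4619 0.1772] w 0.0213
```

Run:
```python
from h import *
import pickle
t0=cv2.imread('pics/top0.png');s0=cv2.imread('pics/scene0.png');t1=capture('top')['pixels']
w5=cv2.imread('pics/w5.png')
I=2
def c(im,x,y,w,h): return cv2.resize(im[y:y+h,x:x+w],(400,300),interpolation=I)
cv2.imwrite('pics/last.png',np.vstack([np.hstack([c(t0,150,120,80,60),c(t1,150,120,80,60)]),np.hstack([c(s0,180,110,80,60),c(w5,60,150,100,75)])]))
```

```text
(no output)
```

View pics/last.png

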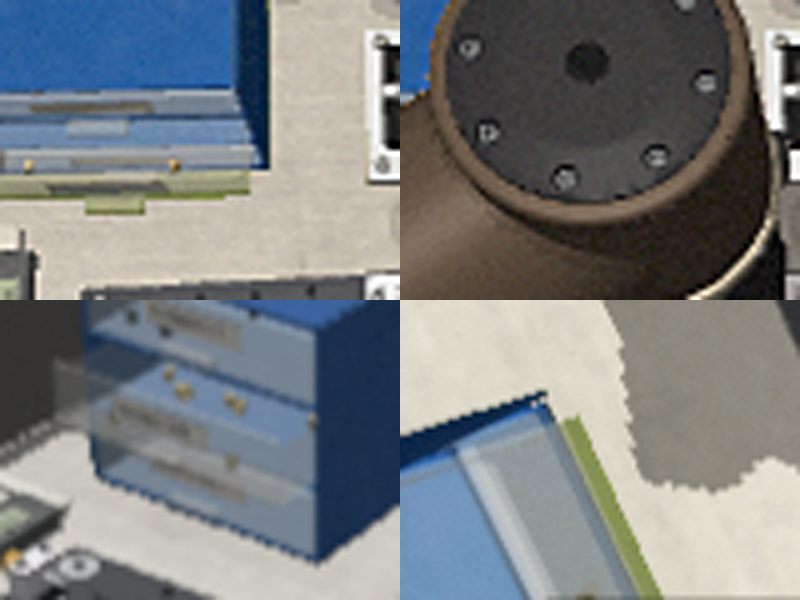

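The panels show that the bin's middle drawer is pulled out. Its right front corner is at about (0.541, 0.119), z ≈ 0.055–0.09, so the gripper body's far-left corner touches it. I'll swing back out, re-grip about 10 mm nearer the round end for clearance, press home again and repeat.

```bash
cat > back.py <<'E'
import numpy as np
seq=[(.005,-.158,-1)]*2+[(0,-.14,-1)]*2+[(0,-.15,-1),(0,-.12,-1),(0,-.13,-1),(0,-.148,-1),(.005,-.148,-1),(-.02,-.155,-1),(-.005,-.155,-1)]+[(-.005,-.155,-1)]*2+[(.01,-.155,-1)]*2+[(0,0,.6)]*2+[(.005,-.14,-.8)]*2
ax=lambda b:(-np.array([np.cos(b),np.sin(b)]),np.array([-np.sin(b),np.cos(b)]))
b=np.radians(71.73); C=np.zeros(2)
for x,y,t in seq:
    ex,ey=ax(b); C+=(x*ex+y*ey)/100; b-=np.radians(t)
L=.0905; arc=lambda b:L*ax(b)[0]; b0=np.radians(71.73)
print('cmd beta',np.degrees(b),'cmd offset from arc mm',(1000*(C-(arc(b)-arc(b0)))).round(2))
rows=[]
for bb in [86.3,84.3,82.3,80.3,78.3,76.3,74.3,72.3]:
    t=np.radians(bb); ex,ey=ax(b); G=arc(t)-arc(b0)+0.0004*ax(t)[0]; d=G-C
    rows.append([[round(100*d@ex,3),round(100*d@ey,3),0],round(-np.degrees(t-b),2)]); C=G;b=t
print(rows)
E
python3 back.py
```

```text
cmd beta 87.13000000000002 cmd offset from arc mm [ 0.68 -0.14]
[[[np.float64(0.028), np.float64(0.2), 0], np.float64(0.83)], [[np.float64(-0.006), np.float64(0.317), 0], np.float64(2.0)], [[np.float64(-0.006), np.float64(0.317), 0], np.float64(2.0)], [[np.float64(-0.006), np.float64(0.317), 0], np.float64(2.0)], [[np.float64(-0.006), np.float64(0.317), 0], np.float64(2.0)], [[np.float64(-0.006), np.float64(0.317), 0], np.float64(2.0)], [[np.float64(-0.006), np.float64(0.317), 0], np.float64(2.0)], [[np.float64(-0.006), np.float64(0.317), 0], np.float64(2.0)]]
```

Emit:
jog_arm:
  moves:
    - [[0.028,0.2,0],0.83,1.5]
    - [[-0.006,0.317,0],2,1.5]
    - [[-0.006,0.317,0],2,1.5]
    - [[-0.006,0.317,0],2,1.5]
    - [[-0.006,0.317,0],2,1.5]
    - [[-0.006,0.317,0],2,1.5]
    - [[-0.006,0.317,0],2,1.5]
    - [[-0.006,0.317,0],2,1.5]
    - [[0,0,0],0,1.5]
    - [[0,0,0],0,1.5]

```text
time_s: 21.9
tcp_pos: [0.435, 0.092, 0.0157]
eef_rot: [180.0, -0.0, -107.6]
contact_force: [-2.8, -4.8, -2.5]
gripper_width: 0.0214
gripper_force: 55.0
```

```bash
python3 f.py
```

```text
t 21.95 bar yaw 72.35 X [0.4349 0.092  0.0157] press along 5.3 n 1.54 fz -2.1 M [-1.69  1.28  0.15] P est [0.4624 0.1782] w 0.0213
```

Emit:
jog_arm:
  moves:
    - [[0.05,0,0.05],0,1.5]
    - [[0,0,0.05],0,1.5]
    - [[0,0,0],0,3.2]
    - [[0,0,0],0,3.2]
    - [[0,0,0],0,3.2]
    - [[0,0,0],0,3.2]
    - [[0.5,0,0],0,3.2]
    - [[0.5,0,0],0,3.2]
    - [[0,0,0],0,3.2]
    - [[0,0,0],0,3.2]

```text
time_s: 23.25
tcp_pos: [0.432, 0.0822, 0.0148]
eef_rot: [-180.0, 0.0, -107.7]
contact_force: [-0.3, 0.1, -0.6]
gripper_width: 0.032
gripper_force: 0.0
```

Emit:
jog_arm:
  moves:
    - [[0,0,0],0,1.5]
    - [[0,0,0],0,1.5]
    - [[0,0,0],0,1.5]
    - [[0,0,0],0,1.5]
    - [[0,0,0],0,1.5]
  newtons: 50

```text
time_s: 23.88
tcp_pos: [0.432, 0.0823, 0.0148]
eef_rot: [-180.0, 0.0, -107.7]
contact_force: [-0.9, -0.5, 0.2]
gripper_width: 0.0215
gripper_force: 50.0
```

```bash
python3 f.py
```

```text
t 23.925 bar yaw 72.32 X [0.432  0.0823 0.0148] press along -0.14 n 0.25 fz -0.1 M [0.27 0.13 0.1 ] P est [0.4595 0.1686] w 0.0214
```

Emit:
jog_arm:
  moves:
    - [[0,0,-0.1],0,1.5]
    - [[-0.03,0,0],0,1.5]
    - [[-0.03,0,0],0,1.5]
    - [[0,0,0],0,1.5]
    - [[0,0,0],0,1.5]

```text
time_s: 24.6
tcp_pos: [0.4318, 0.0826, 0.0156]
eef_rot: [180.0, -0.0, -107.7]
contact_force: [-1.6, -1.2, -1.7]
gripper_width: 0.0216
gripper_force: 50.0
```

```bash
sed -i 's/.0905/.1003/' f.py; python3 f.py
```

```text
t 24.65 bar yaw 72.31 X [0.4318 0.0826 0.0156] press along 1.66 n 0.65 fz -1.9 M [-0.47  0.36  0.02] P est [0.4623 0.1782] w 0.0216
```

Emit:
jog_arm:
  moves:
    - [[-0.03,0,0],0,1.5]
    - [[0,0,0],0,1.5]
    - [[-0.006,-0.345,0],-2,1.5]
    - [[-0.006,-0.345,0],-2,1.5]
    - [[-0.006,-0.345,0],-2,1.5]
    - [[0,0,0],0,1.5]
    - [[0,0,0],0,1.5]

```text
time_s: 25.58
tcp_pos: [0.4418, 0.0803, 0.0156]
eef_rot: [180.0, -0.0, -101.7]
contact_force: [-0.3, -3.1, -1.8]
gripper_width: 0.0215
gripper_force: 50.0
```

```bash
python3 f.py
```

```text
t 25.625 bar yaw 78.27 X [0.4418 0.0803 0.0157] press along 3.36 n 0.32 fz -1.7 M [-1.02  0.76  0.08] P est [0.4622 0.1785] w 0.0215
```

Pressed home at 3.4 N with negligible sideways force. I'll go on into the roller.

Emit:
jog_arm:
  moves:
    - [[-0.004,-0.352,0],-2,1.5]
    - [[-0.004,-0.352,0],-2,1.5]
    - [[-0.006,-0.352,0],-2,1.5]
    - [[0,0,0],0,1.5]
    - [[0,0,0],0,1.5]

```text
time_s: 26.3
tcp_pos: [0.452, 0.0788, 0.0156]
eef_rot: [180.0, -0.0, -95.8]
contact_force: [-4.5, -0.5, -1.0]
gripper_width: 0.0215
gripper_force: 50.0
```

```bash
python3 f.py
```

```text
t 26.35 bar yaw 84.24 X [0.452  0.0788 0.0156] press along 1.12 n 4.84 fz -0.8 M [0.01 1.95 0.13] P est [0.4621 0.1786] w 0.0214
```

Emit:
jog_arm:
  moves:
    - [[-0.025,-0.352,0],-2,1.5]
    - [[-0.004,-0.265,0],-1.5,1.5]
    - [[0,0,0],0,1.5]
    - [[0,0,0],0,1.5]

```text
time_s: 26.9
tcp_pos: [0.4587, 0.0785, 0.0157]
eef_rot: [180.0, -0.0, -92.2]
contact_force: [-2.4, -2.9, -3.3]
gripper_width: 0.0214
gripper_force: 50.1
```

```bash
python3 f.py
```

```text
t 26.95 bar yaw 87.78 X [0.4587 0.0785 0.0157] press along 3.31 n 2.84 fz -3.4 M [-1.03  1.15  0.37] P est [0.4625 0.1787] w 0.0213
```

Emit:
jog_arm:
  moves:
    - [[0,-0.175,0],-1,1.5]
    - [[0,-0.175,0],-1,1.5]
    - [[0,0,0],0,1.5]
    - [[0,0,0],0,1.5]

```text
time_s: 27.5
tcp_pos: [0.4625, 0.0785, 0.0157]
eef_rot: [-180.0, -0.0, -90.2]
contact_force: [-0.9, -4.0, -4.9]
gripper_width: 0.0212
gripper_force: 50.2
```

```bash
python3 f.py
```

```text
t 27.55 bar yaw 89.81 X [0.4624 0.0785 0.0157] press along 3.55 n 0.51 fz -5.0 M [-1.48  0.44  0.51] P est [0.4628 0.1788] w 0.0216
```

Past the roller's crest and still home. To avoid an impact on the stop, I'll set the bar down, slacken the fingers slightly and walk them away from the robot so the roller carries the bar gently onto the stop.

Emit:
jog_arm:
  moves:
    - [[0,0,0.05],0,1.5]
    - [[0,0,0.04],0,1.5]
    - [[0,0,0],0,2.2]
    - [[0,0,0],0,2.24]
    - [[0,0,0],0,2.28]
    - [[0,0,0],0,2.28]
    - [[0,0,0],0,2.28]
  newtons: 20

```text
time_s: 28.48
tcp_pos: [0.4641, 0.0796, 0.0156]
eef_rot: [-179.8, 0.1, -90.2]
contact_force: [3.6, -0.4, 2.0]
gripper_width: 0.0228
gripper_force: 2.0
```

```bash
python3 f.py
```

```text
t 28.525 bar yaw 89.85 X [0.4641 0.0796 0.0156] press along 0.06 n -3.53 fz 1.8 M [-0.07 -1.43  0.04] P est [0.4643 0.1799] w 0.0231
```

Emit:
jog_arm:
  moves:
    - [[0.1,0,0],0,2.28]
    - [[0.1,0,0],0,2.28]
    - [[0,-0.05,0],0,2.28]
    - [[0,-0.05,0],0,2.28]
    - [[0,-0.05,0],0,2.28]
    - [[0,-0.05,0],0,2.28]
    - [[0,0,0],0,2.28]
    - [[0,0,0],0,2.28]

```text
time_s: 29.58
tcp_pos: [0.4642, 0.0765, 0.0148]
eef_rot: [180.0, -0.0, -90.2]
contact_force: [3.8, 2.9, 1.0]
gripper_width: 0.0227
gripper_force: 1.7
```

```bash
python3 f.py
```

```text
t 29.625 bar yaw 89.81 X [0.4642 0.0765 0.0148] press along -2.48 n -3.55 fz 1.6 M [ 0.9  -1.16  0.05] P est [0.4645 0.1768] w 0.023
```

Emit:
jog_arm:
  moves:
    - [[-0.05,-0.05,0],0,2.28]
    - [[0,-0.05,0],0,2.28]
    - [[0,-0.05,0],0,2.28]
    - [[0,0,0],0,2.28]
    - [[0,0,0],0,2.28]

```text
time_s: 30.3
tcp_pos: [0.4646, 0.0763, 0.0144]
eef_rot: [179.9, -0.1, -90.2]
contact_force: [-2.1, -2.3, -1.1]
gripper_width: 0.0229
gripper_force: 1.1
```

```bash
python3 f.py
```

```text
t 30.35 bar yaw 89.79 X [0.4646 0.0763 0.0144] press along 1.74 n 2.27 fz -1.0 M [-0.39  0.89  0.02] P est [0.465  0.1766] w 0.0227
```

Emit:
jog_arm:
  moves:
    - [[0,0.03,0],0,2.4]
    - [[0,0,0],0,2.6]
    - [[0,0,0],0,3.0]
    - [[0,0,0],0,3.6]
    - [[0,0,0],0,3.6]
    - [[0,0,0],0,3.6]

```text
time_s: 31.15
tcp_pos: [0.4656, 0.0771, 0.0149]
eef_rot: [-180.0, 0.0, -90.2]
contact_force: [0.3, -0.1, -0.6]
gripper_width: 0.036
gripper_force: 0.0
```

```bash
python3 f.py
```

```text
t 31.2 bar yaw 89.81 X [0.4656 0.0771 0.0149] press along -0.0 n -0.4 fz -0.0 M [0.02 0.1  0.  ] P est [0.4659 0.1774] w 0.0358
```

Emit:
jog_arm:
  moves:
    - [[0.2,0,0],0,3.6]
    - [[0,0,-1.5],0,3.6]
    - [[0,0,-4],0,3.6]
    - [[0,0,-5],0,3.6]
    - [[-1.5,4,-4],0,3.6]
    - [[-2,2,-2],0,3.6]
    - [[-2,0,0],0,3.6]
    - [[0,0,0],0,3.6]
    - [[0,0,0],0,3.6]

```text
time_s: 32.38
tcp_pos: [0.4054, 0.1298, 0.1795]
eef_rot: [180.0, -0.0, -90.2]
contact_force: [0.1, -1.2, 0.1]
gripper_width: 0.0361
gripper_force: 0.0
```

```bash
cat > v.py <<'E'
from h import *
w=shot('wrist'); s=get_state(); print(s['time_s'],np.round(s['tcp_pos'],3),np.round(s['contact_force'],1))
for t in ['bar','stop','post_mount','bar_notch','fixture_block_a','marker']:
  for q in regions_of(w,t)[:2]:
    ys,xs=np.nonzero(q['pixels']); P=atz(w,np.c_[xs,ys],.028 if t!='marker' else .01)[:,:2]
    c,ab,ang=cv2.minAreaRect((P*1000).astype(np.float32)); print(t,round(q['confidence'],2),np.round(q['pixel']),len(xs),np.round(c,1),np.round(ab,1),round(ang,1))
cv2.imwrite('pics/fin.png',w['pixels'])
for p,z in((w,0),):
    # predicted loaded outline check: bar edge pixel brightness along cross-sections
    th=np.radians(91.7);u=np.array([np.cos(th),np.sin(th)]);v=np.array([np.sin(th),-np.cos(th)]);N=np.array([.4624,.1783])
    g=cv2.cvtColor(p['pixels'],cv2.COLOR_BGR2GRAY)
    for d in(-60,-90,-120,-145):
        r=[]
        for o in range(-18,19,2):
            X=np.r_[N+u*d/1000+v*o/1000,.028]; a=proj(p,X)[0]; i=a.round().astype(int)
            r.append(int(g[i[1],i[0]]) if 0<=i[0]<512 and 0<=i[1]<384 else -1)
        print(d,r)
E
python3 v.py
```

```text
32.425 [0.405 0.13  0.179] [-0.4 -0.5 -0.4]
bar 0.59 [193. 132.] 4247 [464.7  97.7] [ 24.4 157.8] 1.7
stop 0.63 [165.  83.] 1144 [488.8  47.2] [26.5 32. ] 90.0
post_mount 0.6 [199. 221.] 220 [464.2 176.3] [12.5 19.7] 89.8
post_mount 0.17 [194. 129.] 4096 [464.8  96.8] [ 24.3 157.5] 1.7
bar_notch 0.73 [197. 132.] 4217 [464.8  97.9] [ 24.3 159.6] 1.8
bar_notch 0.3 [205. 103.] 16497 [462.6  95.7] [ 79.8 225.5] 1.8
fixture_block_a 0.98 [308. 171.] 1220 [362.5 128.1] [41.5 27.1] 80.4
fixture_block_a 0.71 [304. 224.] 195 [365.5 181.4] [22.8 11.7] 25.9
marker 0.68 [303.  63.] 1752 [365.4  33.5] [ 13.4 106.6] 0.8
-60 [59, 60, 42, 76, 167, 202, 205, 204, 194, 61, 60, 208, 206, 202, 199, 120, 57, 55, 56]
-90 [59, 55, 52, 88, 139, 203, 202, 209, 190, 59, 60, 170, 207, 206, 203, 154, 56, 59, 59]
-120 [57, 57, 57, 73, 152, 204, 205, 210, 191, 57, 61, 198, 127, 199, 202, 204, 208, 205, 208]
-145 [97, 102, 101, 109, 191, 253, 250, 210, 210, 61, 56, 177, 204, 170, 191, 168, 168, 160, 155]
```

```bash
python3 -c "
from plant import close_job
print(close_job())"
```

```text
the job is handed in; nothing more can be done
None
```

The bar is loaded: its notch is home on the post, its far side is against the stop, and the roller is holding it. I let go and handed the job in at about 32 s. On the first swing the gripper body touched the bin's open drawer with an estimated 9 N, so I swung back out, re-gripped and repeated it. Load on the post was never measured directly; I put its peak at about 19 N at that jam if the roller reached the end of its travel, so the 20 N limit may have been close there.

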